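# Nest three hole saws on the catch hook

## Task

Hang the three blue hole saws on the sloping hook as one nested set, toothed rims towards the root of the hook: the smallest first, the middle one over it, then the largest over both. Push each one past the spring catch until you feel it come fully home, so that in the end the catch springs out again above the finished set. Push gently - do not ram or strain the hook - and leave the other things on the bench where they are.

Things in the scene. Friction and masses are not known exactly. Their poses are not given: they have to be found in the camera images.
- saw_small_mid (a point): Middle of the small hole saw: a blue steel cup, 32 mm outside diameter, 42 mm high (this point 21 mm above its toothed rim, 21 mm below its back), wall 2.5 mm; its back, 4 mm thick, has a 15.5 mm bore on the axis. Stands on its teeth, back up; z along its axis towards the back. About 70 g.
- saw_medium_mid (a point): Middle of the medium hole saw: a blue steel cup, 46 mm outside diameter, 42 mm high (this point 21 mm above its toothed rim, 21 mm below its back), wall 2.5 mm; its back, 4 mm thick, has a 15.5 mm bore on the axis. Stands on its teeth, back up; z along its axis towards the back. About 110 g.
- saw_large_mid (a point): Middle of the large hole saw: a blue steel cup, 60 mm outside diameter, 42 mm high (this point 21 mm above its toothed rim, 21 mm below its back), wall 2.5 mm; its back, 4 mm thick, has a 15.5 mm bore on the axis. Stands on its teeth, back up; z along its axis towards the back. About 160 g.
- hook_root (a point): Where the hook's round steel peg (13 mm thick) leaves its clamp; z runs out along the peg, 32 degrees from vertical, leaning to the robot's side; y level. The small saw's rim sits on a 34 mm sprung washer with a centring boss (gives 3 mm, 10 N per mm) 14 mm + e from this point; each further saw's back rests on the back below, 4 mm higher. Tapered tip at 80 mm + e. e is 0 to 28 mm, not measured: feel for the seat.
- hook_catch (a joint): Spring catch in the peg's upper side (+x of hook_root): 0 m sprung out (3.6 mm proud), grows as pressed in (about 2 mm as a saw's back passes). Square face towards the set, 65.5 mm + e from hook_root, ramp of 8.5 mm towards the tip. Passing it takes up to about 12 N, part of it sideways; a saw that has passed drops free to its seat.
- hanger: Grey steel hanger of the hook, screwed to the bench: foot plate 120x90x8 mm, post, clamp with a black knob 105 mm up. Origin on the bench under hook_root; the hook leans to its -x. e (see hook_root) is how far the peg was drawn out before the clamp was tightened. The peg is slender: keep the force on the hook below 30 N.
- screwdriver: Bystander, to be left alone: amber-handled screwdriver, 185 mm long.
- turned_dish: Bystander, to be left alone: dark turned wooden dish, 98 mm across, 19 mm high.
- oil_bottle: Bystander, to be left alone: small amber bottle with a black cap, 36 mm across, 54 mm high.
There are look-alikes about, which are no part of the job. Leave any orange or white look-alike of the part that bears saw_large_mid alone. What is shaped like the part that bears saw_medium_mid but red or white is not meant.

How it is judged (in metres and radians):
On the way, in this order (a step that is already met when the one before it is completed fails the run):
1. the small saw hangs released on the hook, square to the peg, and the catch is out (z of saw_small_mid in the frame of hook_root between 0.031 and 0.0655 m and x of saw_small_mid in the frame of hook_root between -0.005 and 0.005 m and y of saw_small_mid in the frame of hook_root between -0.005 and 0.005 m and angle between the z axis of saw_small_mid and the z axis of hook_root, either way round below 0.12 rad and value of joint hook_catch below 0.001 m and contact force between the fingers and saw_small below 0.05 N), for 0.2 s.
2. the medium saw is nested over the small one, back on back, and the catch is out (z of saw_small_mid in the frame of hook_root between 0.031 and 0.0655 m and x of saw_small_mid in the frame of hook_root between -0.005 and 0.005 m and y of saw_small_mid in the frame of hook_root between -0.005 and 0.005 m and angle between the z axis of each of saw_small_mid, saw_medium_mid and the z axis of hook_root, either way round below 0.12 rad and z of saw_medium_mid in the frame of saw_small_mid between 0.0022 and 0.0058 m and x of saw_medium_mid in the frame of saw_small_mid between -0.005 and 0.005 m and y of saw_medium_mid in the frame of saw_small_mid between -0.005 and 0.005 m and value of joint hook_catch below 0.001 m), for 0.2 s.
3. the large saw is nested over both, and the catch is out above the set (all of step 2 and z of saw_large_mid in the frame of saw_medium_mid between 0.0022 and 0.0058 m and x of saw_large_mid in the frame of saw_medium_mid between -0.005 and 0.005 m and y of saw_large_mid in the frame of saw_medium_mid between -0.005 and 0.005 m and angle between the z axis of saw_large_mid and the z axis of hook_root, either way round below 0.12 rad), for 0.2 s.
At the end, for the whole second after the job is handed in: All three saws hang at rest on the hook behind the catch, square to the peg within 7 degrees: small inside medium inside large, each back 4 mm above the one below (within 1.8 mm), and the catch is sprung out within 1 mm (all of step 3 and linear speed of each of saw_small, saw_medium, saw_large below 0.02 m/s); the robot touches nothing.
It fails at once if the hanger or its hook is loaded with more than 30 N (contact force between hanger and anything else above 30 N).
It fails at once if a bystander is shifted by more than 20 mm (distance of any of screwdriver, turned_dish, oil_bottle from where it was at the start of the episode above 0.02 m).
It also fails if it takes over 72 s, if anything falls off the work surface, if the arm or the gripper's body presses on something with over 40 N, if the wrist force passes 120 N, or if a joint passes its speed limit or range.

## Robot

A 6-joint arm with a two-finger parallel gripper is mounted at the origin on a cart in front of the work surface, level with it; the furniture and walls round the work are solid. World frame = base frame: x ahead of the robot, y to its left, z up, the work surface at z = 0. Lengths are in m, angles in degrees, forces in N, time in s.
With the tool pointing down it reaches from about 0.3 to 0.75 m from the base axis. Payload 8.5 kg.
Tool frame: the origin (TCP) lies midway between the tips of the shut fingers; the grasp point (between the pads) lies 19 mm behind it (env.tcp_to_grasp is the z of the grasp point in the tool frame, in m); z points along the fingers, y is the line along which they close (so a half turn about z gives the same grasp; the last joint's range is limited). The gripper opens to 85 mm and grips with 20 to 120 N. Pads are 22 mm wide; open, the fingers measure 114 mm over their backs; the gripper's body (76 mm by 85 mm) begins 54 mm behind the grasp point. The pads swing forward as they close: fully open they stand 13 mm farther back than shut.
Start: joints at [-83.612, 21.807, 74.336, -0, 83.858, -12.336], TCP at [0.177, -0.521, 0.231] pointing down, gripper open.
Joint ranges: [-178.18, 178.18], [-50.72, 133.34], [12.68, 142.11], [-81.47, 261.47], [9.98, 163.14], [-165.26, 165.26]. Speed limits (degrees/s): [136.94, 136.94, 180, 180, 180, 180].

## Interface

Orientations are given as a 3x3 rotation matrix whose columns are the frame's x, y, z axes.
In Python, from rig import env, imaging, job, models gives the robot as it stands. The module is installed in compiled form; this text tells all that it offers.
- The arm moves only by the tool jog_arm, never from a script. Its argument "plan" is text: rows parted by semicolons, each of 7 numbers parted by spaces: the turn, a rotation vector about the tool's x, y, z in degrees, then the shift along the tool's x, y, z in cm, then the closure in counts, from 0 (fully open) to 255 (shut). In form: rx ry rz x y z claw; .... A call has 1 to 10 rows; each row shifts and turns the commanded pose from where the row before left it, along the tool's axes as they then stand; what a row does not reach is not made up. A row lasts 1/12 s, in which the tool goes at most 41.7 mm and 7.16 degrees, less where a joint would pass 70% of its speed; a pose out of reach is approached as far as the arm can. A call with a gripper value outside its range is refused whole. The fingers move at their own pace and stop on an object; "grip_force" is the grip in N (left out, the last holds). Time passes only in rows, so rows that do not move let the fingers close. It gives the time, the measured TCP pose, the force, the opening and the grip force at its end, in the units of the state.
- env.observe(): the state, without advancing time (a new reading comes with each control period).
- imaging.get_image(name): name is "scene" or "top" or "wrist"; returns a dict with "pixels" (420x560x3 uint8, red, green, blue), "depth" (420x560 float32, m along the optical axis (not along the pixel's ray), 0 where there is no reading), "fov_y" (degrees; the focal length in pixels is half the picture's height over the tangent of half this angle, whatever the lens; pixels are square), "cx", "cy" (the principal point, pixels), "world_from_camera" (4x4, takes a point from camera to world coordinates). Camera axes: x right, y down, z forward; pixel columns grow to the right and rows downward; lengths in m; the calibration is good to about 2 mm. A picture is of the moment at which its call begins.
- job.close_job(): hands the job in; it is judged then, once.
Trained networks look in the newest picture that a camera, given by its name, has taken for a name from the list of things; names that differ only in an ending like _2 or _b are one class to them, and where a whole thing is asked for, a point or a joint stands for the part that bears it (a point fixed in the world has none). Each returns a list of dicts, best first, with "confidence" (0 to 1); they miss things now and then, are a little off and sometimes report something else, mostly with a low value. They report only what shows in the picture. A call takes as long as a camera call. They do not tell look-alikes from the thing itself.
- models.outline_of(camera, query): "region" (420x560 bool, what is visible of it) and "bbox" ([centre column, centre row, width, height] in pixels, round what is visible of it).
- models.tip_of(camera, query): "at" ([column, row] in pixels: a listed point, or the origin of a listed thing).
The state is a dict: "time_s": time; "q": joint angles; "qvel": joint speeds; "joint_efforts": joint torques, N m; "position": TCP position; "tool_rot": TCP orientation; "ft_force": force on the tool from outside, world axes, zero at the start; "wrist_torque": the same for the moment, N m; "grip_width": finger opening in m; "gripper_force": force on a finger pad.
Only numpy, scipy, OpenCV 4.12 (cv2) and the standard library are available. Lean on these libraries where they do the work, as an engineer would, in place of code of your own. Each camera call takes 0.05 s, during which the arm holds its last target. There are 200 camera calls.

## Working session

There is one attempt and no reset: what is moved stays moved. The work goes in short steps, Python scripts to look and compute and a tool call to move; the robot and the scene stay as the last step left them, time stands still between calls to the robot, and variables do not carry over. Pictures are saved under pics/ and viewed, at most 10 in all, crops included, and the job is handed in when it is done.

Besides the shell and the picture viewer there is one more tool, called after ">>>" as name(argument=value, ...) on one line, values as JSON. jog_arm: Moves the arm, as the interface text tells. Its arguments: {"type":"object","properties":{"plan":{"type":"string"},"grip_force":{"type":"number"}},"required":["plan"]}

```bash
mkdir -p pics
cat > h.py <<'E'
import numpy as np, cv2
from rig import env, imaging, job, models
def K(im):
    f=im["pixels"].shape[0]/2/np.tan(np.radians(im["fov_y"])/2); return f,im["cx"],im["cy"]
def cloud(im):
    f,cx,cy=K(im); d=im["depth"]; v,u=np.mgrid[:d.shape[0],:d.shape[1]]
    p=np.stack([(u-cx)/f*d,(v-cy)/f*d,d],-1); T=im["world_from_camera"]
    return p@T[:3,:3].T+T[:3,3]
def save(im,n): cv2.imwrite("pics/"+n,im["pixels"][:,:,::-1])
E
python3 - <<'E'
from h import *
np.set_printoptions(precision=4,suppress=True)
print(env.observe(), env.tcp_to_grasp)
big=[]
for c in("scene","top"):
    im=imaging.get_image(c); save(im,c+"0.png"); P=cloud(im)
    print(c,im["fov_y"],im["world_from_camera"])
    for q in("saw_small_mid","saw_medium_mid","saw_large_mid","hanger","screwdriver","turned_dish","oil_bottle"):
        for r in models.outline_of(c,q)[:4]:
            m=r["region"]&(im["depth"]>0)
            if m.sum()<5: continue
            p=P[m]; print(q,round(r["confidence"],2),np.round(r["bbox"]),"med",np.median(p,0),"lo",np.percentile(p,2,0),"hi",np.percentile(p,98,0),im["pixels"][m].mean(0).astype(int))
    for q in("hook_root","hook_catch","hanger"):
        for r in models.tip_of(c,q)[:2]:
            print(q,round(r["confidence"],2),r["at"])
E
```

```text
{'time_s': 0.0, 'q': array([-83.6122,  21.8432,  74.3862,   0.0009,  83.8567, -12.3351]), 'qvel': array([-0.0812, -0.0696,  0.0057, -0.0414,  0.0362, -0.0775]), 'joint_efforts': array([  0.0003, -44.8459, -23.1283,  -0.0001,   0.0048,   0.    ]), 'position': array([ 0.1765, -0.5206,  0.2307]), 'tool_rot': array([[ 0.9471,  0.321 , -0.0002],
       [ 0.321 , -0.9471,  0.0015],
       [ 0.0003, -0.0015, -1.    ]]), 'ft_force': array([ 0.0892, -0.0292, -1.1203]), 'wrist_torque': array([0.0142, 0.0095, 0.0202]), 'gripper_force': 0.0, 'grip_width': 0.08511275078653596} -0.0187
scene 42.4405001274873 [[-0.7586 -0.4458  0.4752 -0.002 ]
 [-0.6515  0.5158 -0.5562  0.7652]
 [ 0.0029 -0.7316 -0.6818  0.8392]
 [ 0.      0.      0.      1.    ]]
saw_small_mid 0.52 [372. 181.  14.  22.] med [ 0.4314 -0.1243  0.0289] lo [ 0.4197 -0.1491 -0.0005] hi [ 0.4492 -0.1163  0.0439] [ 56  74 108]
saw_medium_mid 0.94 [204. 304.  25.  36.] med [0.4699 0.3795 0.0395] lo [0.4549 0.3547 0.0051] hi [0.4967 0.396  0.0445] [181 178 168]
saw_medium_mid 0.85 [251. 334.  31.  31.] med [0.3669 0.3694 0.0401] lo [0.3501
[... 653 characters left out ...]
.0127] lo [0.6006 0.2071 0.0036] hi [0.7172 0.3218 0.1682] [95 96 94]
screwdriver 0.6 [158. 321.  49.  69.] med [0.4879 0.4601 0.0162] lo [ 0.4431  0.4299 -0.0009] hi [0.6156 0.4776 0.0229] [183 157  71]
turned_dish 0.79 [314. 156.  40.  26.] med [ 0.6041 -0.1364  0.0088] lo [ 0.5601 -0.1738  0.004 ] hi [ 0.6418 -0.0841  0.0198] [118  85  61]
turned_dish 0.74 [184. 209.  56.  79.] med [0.6474 0.2676 0.013 ] lo [0.6017 0.2096 0.004 ] hi [0.7146 0.3222 0.1681] [95 96 94]
hook_root 0.68 [182.7, 195.8]Traceback (most recent call last):
  File "<stdin>", line 14, in <module>
ValueError: it knows: hanger, hook_root, oil_bottle, saw_large_mid, saw_medium_mid, saw_small_mid, screwdriver, turned_dish
```

Run:
```python
from h import *
np.set_printoptions(precision=4,suppress=True)
for c in("top",):
    im=imaging.get_image(c); save(im,c+"0.png"); P=cloud(im)
    print(c,im["fov_y"],im["world_from_camera"])
    for q in("saw_small_mid","saw_medium_mid","saw_large_mid","hanger","screwdriver","turned_dish","oil_bottle"):
        for r in models.outline_of(c,q)[:4]:
            m=r["region"]&(im["depth"]>0)
            if m.sum()<5: continue
            p=P[m]; print(q,round(r["confidence"],2),np.round(r["bbox"]),"med",np.median(p,0),"lo",np.percentile(p,2,0),"hi",np.percentile(p,98,0),im["pixels"][m].mean(0).astype(int))
    for q in("hook_root","hanger"):
        for r in models.tip_of(c,q)[:2]:
            print(q,round(r["confidence"],2),r["at"])
s=cv2.imread("pics/scene0.png"); t=cv2.imread("pics/top0.png")
cv2.imwrite("pics/crop.png",cv2.resize(s[110:410,120:440],None,fx=2,fy=2,interpolation=cv2.INTER_CUBIC)[:600])
```

```text
top 47.17122229293641 [[ 0.0188 -0.9933  0.1138  0.4106]
 [-0.9998 -0.0191 -0.0017  0.1701]
 [ 0.0039 -0.1137 -0.9935  1.1249]
 [ 0.      0.      0.      1.    ]]
saw_small_mid 0.7 [406. 264.  18.  16.] med [ 0.4388 -0.1297  0.0394] lo [ 0.4227 -0.1596 -0.0028] hi [ 0.4544 -0.1162  0.046 ] [ 57  81 121]
saw_small_mid 0.37 [300. 249.  22.  23.] med [0.4651 0.1108 0.0423] lo [ 0.438   0.0832 -0.0019] hi [0.4922 0.1378 0.0472] [ 64 104 167]
saw_medium_mid 0.93 [184. 241.  24.  22.] med [0.4783 0.3714 0.0417] lo [ 0.458   0.3526 -0.0008] hi [0.5008 0.3949 0.0463] [215 213 206]
saw_medium_mid 0.77 [188. 284.  24.  20.] med [0.3774 0.3603 0.0422] lo [0.3578 0.3416 0.0127] hi [0.3976 0.3837 0.0465] [212  62  57]
saw_medium_mid 0.57 [228. 233.  20.  22.] med [0.4935 0.2733 0.0423] lo [0.4734 0.2531 0.0005] hi [0.5141 0.294  0.0466] [ 63 103 166]
saw_large_mid 0.9 [300. 250.  23.  28.] med [0.4652 0.1109 0.0424] lo [ 0.4381  0.0838 -0.0009] hi [0.4938 0.1378 0.0473] [ 63 105 169]
saw_large_mid 0.77 [348. 242.  29.  33.] med [0.4755 0.0006 0.0421] lo [ 0.4489 -0.0285  0.0144] hi [0.5031 0.0268 0.0463] [229 148  60]
saw_large_mid 0.69 [240. 277.  29.  28.] med [0.3996 0.2456 0.0422] lo [ 0.3733  0.2181 -0.    ] hi [0.4266 0.2733 0.0465] [238 237 232]
hanger 0.83 [236. 163.  60.  60.] med [0.6525 0.2593 0.0102] lo [0.6048 0.2037 0.0046] hi [0.7227 0.3198 0.1765] [101 101 101]
hanger 0.54 [403. 193.  45.  39.] med [ 0.6019 -0.1301  0.0102] lo [ 0.5572 -0.1716  0.0042] hi [ 0.6444 -0.0846  0.0214] [110  80  59]
screwdriver 0.59 [149. 227.  16.  57.] med [0.4906 0.4603 0.0189] lo [0.4499 0.4464 0.0088] hi [0.5559 0.4743 0.0247] [209 174  90]
turned_dish 0.87 [402. 193.  42.  41.] med [ 0.6029 -0.131   0.0103] lo [ 0.5588 -0.1723  0.0042] hi [ 0.6449 -0.0846  0.0214] [110  80  59]
oil_bottle 0.5 [179. 192.  19.  17.] med [0.5869 0.3858 0.0336] lo [0.5742 0.3741 0.0039] hi [0.6047 0.4033 0.0569] [97 65 38]
hanger 0.65 [243.4, 171.2]
```

View pics/top0.png

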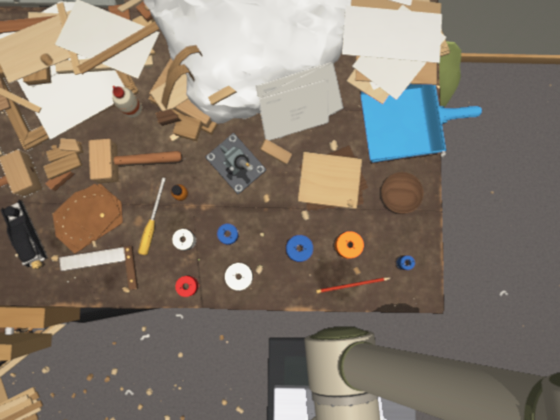

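View pics/crop.png

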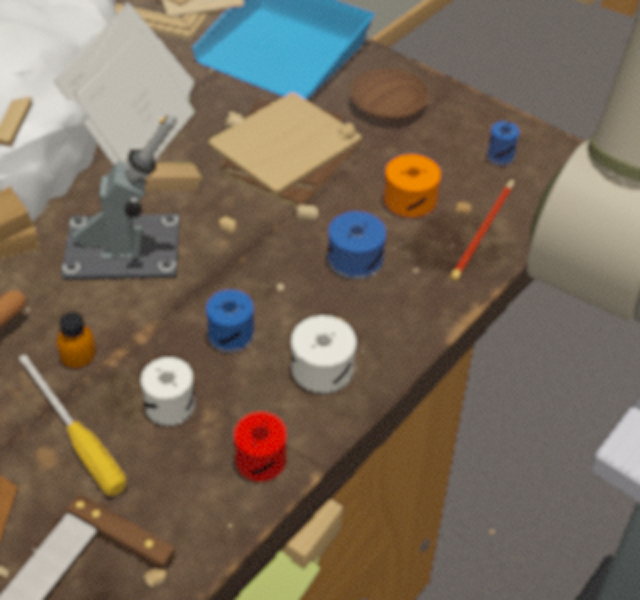

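The top view shows the blue saws at (406,263), (300,248) and (228,234). The hanger is at about (238,163), with its peg leaning down-right, towards the robot. Next I'll fit the saw centres and the peg.

Run:
```python
from h import *
np.set_printoptions(precision=4,suppress=True)
ap={"s":(.437,-.127),"m":(.4935,.2733),"l":(.4652,.111)}
for c in("scene","top"):
    im=imaging.get_image(c); P=cloud(im); px=im["pixels"].astype(int)
    blue=(px[:,:,2]>px[:,:,0]+35)&(im["depth"]>0)
    for k,a in ap.items():
        m=blue&(np.hypot(P[...,0]-a[0],P[...,1]-a[1])<.045)&(P[...,2]>.036)
        p=P[m]; (x,y),r=cv2.minEnclosingCircle(p[:,:2].astype(np.float32))
        print(c,k,m.sum(),"mec",x,y,r,"mid",(np.percentile(p,3,0)+np.percentile(p,97,0))/2,"z",np.median(p[:,2]))
    m=(np.hypot(P[...,0]-.65,P[...,1]-.26)<.12)&(P[...,2]>.095)&(P[...,2]<.3)
    v,u=np.nonzero(m); o=np.argsort(P[m][:,2])
    for i in o[::max(1,len(o)//70)]: print(u[i],v[i],P[v[i],u[i]],px[v[i],u[i]])
```

```text
scene s 93 mec 0.43637752532958984 -0.1318655163049698 0.01679399609565735 mid [ 0.435  -0.1314  0.0409] z 0.04115225525429134
scene m 334 mec 0.4916577637195587 0.2725037932395935 0.02450556308031082 mid [0.4914 0.2744 0.0406] z 0.04159926704734512
scene l 465 mec 0.4609835147857666 0.10984459519386292 0.03240054100751877 mid [0.4617 0.1113 0.0409] z 0.04139891646011884
184 207 [0.6383 0.264  0.0951] [83 91 86]
127 207 [0.725  0.3391 0.0952] [167 140 102]
124 220 [0.6996 0.367  0.0955] [142 112  67]
126 213 [0.7122 0.3519 0.0957] [172 138  84]
146 178 [0.7656 0.255  0.0959] [153 151 146]
128 213 [0.7088 0.3495 0.0961] [172 137  85]
140 181 [0.7671 0.2702 0.0964] [171 169 163]
177 206 [0.6499 0.2721 0.0965] [86 91 87]
130 216 [0.6986 0.3526 0.0966] [164 129  80]
124 218 [0.7028 0.3641 0.0968] [167 130  80]
192 201 [0.6375 0.2423 0.097 ] [88 75 63]
129 213 [0.7063 0.3487 0.0971] [171 135  83]
129 209 [0.7153 0.3414 0.0973] [163 143 116]
146 177 [0.7666 0.2539 0.0974] [159 157 153]
122 208 [0.7278 0.349  0.0977] [170 135  87]
123 213 [0.7146 0.3569 0.0979] [172 137  85]
125 215 [0.7066
[... 5881 characters left out ...]
39 159 [0.6447 0.2442 0.1346] [88 88 89]
242 158 [0.6466 0.2379 0.136 ] [87 86 87]
239 160 [0.6421 0.244  0.1367] [94 94 94]
240 159 [0.644  0.2419 0.1376] [93 93 94]
240 160 [0.6413 0.2416 0.1403] [108 107 106]
241 162 [0.6359 0.2391 0.1455] [124 123 119]
242 162 [0.6345 0.2366 0.1517] [128 128 123]
243 166 [0.6246 0.2338 0.1587] [91 91 88]
244 167 [0.6215 0.2314 0.1635] [84 84 81]
245 167 [0.6203 0.2291 0.1689] [100 100  97]
247 169 [0.6149 0.2245 0.1752] [115 115 111]
252 166 [0.6209 0.2146 0.1768] [135 134 130]
251 165 [0.6223 0.2165 0.1795] [145 144 137]
248 164 [0.624  0.2225 0.1804] [171 141  90]
248 167 [0.6177 0.2223 0.1815] [163 157 144]
247 166 [0.6191 0.2242 0.1839] [137 123 103]
```

>>> jog_arm(plan="0 0 0 3.1 -2.37 0.4 0;0 0 0 3.1 -2.37 0.4 0;0 0 0 3.1 -2.37 0.4 0;0 0 0 3.1 -2.37 0.4 0;0 0 0 3.1 -2.37 0.4 0;0 0 0 3.1 -2.37 0.4 0;0 0 0 3.1 -2.37 0.4 0;0 0 0 3.1 -2.37 0.4 0;0 0 0 3.1 -2.37 0.4 0;0 0 0 3.1 -2.37 0.4 0", grip_force=60)

```text
time_s: 1.88
position: [0.3948, -0.1952, 0.1914]
tool_rot: [[0.947, 0.321, 0.0], [0.321, -0.947, -0.0], [0.0, 0.001, -1.0]]
ft_force: [0.6, -1.4, 0.5]
grip_width: 0.0853
gripper_force: 0.0
```

```bash
cat >> h.py <<'E'
from scipy.spatial.transform import Rotation as Ro
def pose():
    s=env.observe(); return s["tool_rot"],s["position"],s
def go(p,R=None):
    "print shift in tool axes (cm) to p, then rotvec deg (tool) to R, shift expressed in present axes"
    R0,p0,s=pose(); print("t",round(s["time_s"],2),"shift_cm now-axes",np.round((p-p0)@R0*100,2))
    if R is not None: print("rotvec",np.round(Ro.from_matrix(R0.T@R).as_rotvec(degrees=True),2),"shift in final axes",np.round((p-p0)@R*100,2))
E
python3 - <<'E'
from h import *
np.set_printoptions(precision=4,suppress=True)
R,p,s=pose(); print(p,R,s["q"])
im=imaging.get_image("wrist"); save(im,"w1.png"); P=cloud(im)
T=im["world_from_camera"]; print("cam in tool",R.T@(T[:3,3]-p),"\n",R.T@T[:3,:3],im["fov_y"])
px=im["pixels"].astype(int)
m=(px[:,:,2]>px[:,:,0]+35)&(im["depth"]>0)&(np.hypot(P[...,0]-.438,P[...,1]+.131)<.03)&(P[...,2]>.036)
q=P[m]; print(m.sum(), cv2.minEnclosingCircle(q[:,:2].astype(np.float32)),(np.percentile(q,2,0)+np.percentile(q,98,0))/2)
go(np.array([.4375,-.1314,.10]))
E
```

```text
[ 0.3948 -0.1952  0.1914] [[ 0.9472  0.3207  0.0005]
 [ 0.3207 -0.9472 -0.0004]
 [ 0.0003  0.0006 -1.    ]] [-41.7836  13.0381  94.6017  -0.0003  72.3221  29.5084]
cam in tool [ 0.0806 -0.0004 -0.1421] 
 [[-0.0003 -0.9505 -0.3107]
 [ 1.     -0.0006  0.0009]
 [-0.001  -0.3107  0.9505]] 59.28604165581808
843 ((0.43754222989082336, -0.13389024138450623), 0.016081545501947403) [ 0.4388 -0.1331  0.0411]
t 1.93 shift_cm now-axes [ 5.72 -4.18  9.09]
```

>>> jog_arm(plan="0 0 0 3.05 -2.25 0 0;0 0 0 3.05 -2.25 2 0;0 0 -6.6 0 0 2.5 0;0 0 -6.6 0 0 2.5 0;0 0 -6.6 0 0 2 0;0 0 -6.6 0 0 2 0;0 0 0 0 0 2.5 0;0 0 0 0 0 2.5 0;0 0 0 0 0 1.5 0;0 0 0 0 0 0 0")

```text
time_s: 2.77
position: [0.4357, -0.135, 0.0146]
tool_rot: [[0.706, 0.709, -0.004], [0.709, -0.706, 0.003], [-0.001, -0.005, -1.0]]
ft_force: [-0.0, -0.1, -0.7]
grip_width: 0.0852
gripper_force: 0.0
```

Run:
```python
from h import *
np.set_printoptions(precision=4,suppress=True)
R,p,s=pose(); print(p,R,s["q"])
im=imaging.get_image("wrist"); save(im,"w2.png"); P=cloud(im)
px=im["pixels"].astype(int)
m=(px[:,:,2]>px[:,:,0]+35)&(im["depth"]>0)&(np.hypot(P[...,0]-.438,P[...,1]+.131)<.03)&(P[...,2]>.036)
q=P[m]; print(m.sum(), cv2.minEnclosingCircle(q[:,:2].astype(np.float32)),(np.percentile(q,2,0)+np.percentile(q,98,0))/2)
go(np.array([.438,-.133,.013]))
```

```text
[ 0.4357 -0.135   0.0146] [[ 0.7057  0.7085 -0.0041]
 [ 0.7085 -0.7057  0.0026]
 [-0.0011 -0.0048 -1.    ]] [-32.1452  30.1401 105.3835   0.0003  44.7557  12.74  ]
4448 ((0.43781226873397827, -0.13339748978614807), 0.016365399584174156) [ 0.4384 -0.1327  0.0397]
t 2.82 shift_cm now-axes [ 0.28 -0.05  0.31]
```

View pics/w2.png

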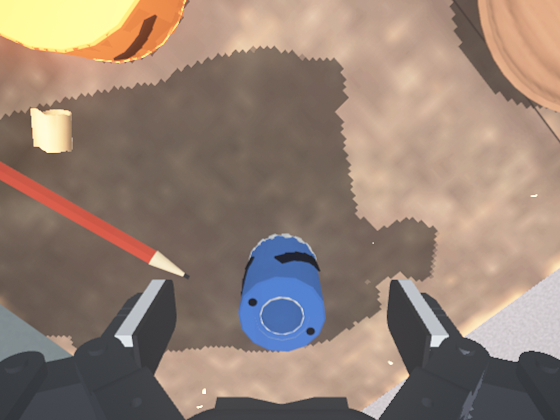

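The saw stands between the open fingers at (282,312). I'll trim the position and close.

>>> jog_arm(plan="0 0 0 0.25 0 0.1 0;0 0 0 0 0 0.1 255;0 0 0 0 0 0 255;0 0 0 0 0 0 255;0 0 0 0 0 0 255;0 0 0 0 0 0 255;0 0 0 0 0 0 255;0 0 0 0 0 0 255;0 0 0 0 0 0 255;0 0 0 0 0 0 255")

```text
time_s: 3.65
position: [0.4388, -0.1339, 0.0156]
tool_rot: [[0.706, 0.709, 0.001], [0.709, -0.706, -0.001], [0.0, 0.001, -1.0]]
ft_force: [-1.8, 0.5, 7.8]
grip_width: 0.0309
gripper_force: 58.9
```

>>> jog_arm(plan="0 0 0 0 0 -4 255;0 0 0 0 0 -4 255;0 0 0 2.5 -1 -2.4 255;0 0 0 2.5 -1 -2.4 255;0 0 0 2.5 -1 -2.4 255;0 0 0 2.5 -1 -2.4 255;0 0 0 2.5 -1 -2.4 255;0 0 0 2.5 -1 -2.4 255;0 0 0 2.5 -1 -2.4 255;0 0 0 2.5 -1 -2.4 255")

```text
time_s: 4.48
position: [0.5228, 0.0658, 0.2883]
tool_rot: [[0.706, 0.709, -0.0], [0.709, -0.706, 0.0], [-0.0, -0.0, -1.0]]
ft_force: [0.5, -0.6, -1.0]
grip_width: 0.0305
gripper_force: 60.0
```

>>> jog_arm(plan="0 0 0 2.7 -1.05 0 255;0 0 0 2.7 -1.05 0 255;0 0 0 2.7 -1.05 0 255;0 0 0 2.7 -1.05 0 255;0 6.4 0 0 0 0 255;0 6.4 0 0 0 0 255;0 6.4 0 0 0 0 255;0 6.4 0 0 0 0 255;0 6.4 0 0 0 0 255;0 0 0 0 0 0 255")

```text
time_s: 5.32
position: [0.5671, 0.1695, 0.2852]
tool_rot: [[0.601, 0.707, 0.373], [0.598, -0.707, 0.377], [0.531, -0.003, -0.848]]
ft_force: [0.2, -0.0, -1.0]
grip_width: 0.0307
gripper_force: 59.9
```

Run:
```python
from h import *
np.set_printoptions(precision=4,suppress=True)
R,p,s=pose(); print(s["time_s"],p,R,s["q"],s["grip_width"])
im=imaging.get_image("wrist"); save(im,"w3.png"); P=cloud(im)
np.savez("w3.npz",P=P,R=R,p=p,T=im["world_from_camera"],fov=im["fov_y"],px=im["pixels"],d=im["depth"])
for r in models.tip_of("wrist","hook_root")[:2]: print(r["at"],r["confidence"])
for r in models.tip_of("wrist","saw_small_mid")[:3]: print(r["at"],r["confidence"])
# foot plate yaw from wrist points z<.012 & grey
px=im["pixels"].astype(int); grey=(px.max(2)-px.min(2)<25)
m=grey&(abs(P[...,2]-.008)<.005)&(np.hypot(P[...,0]-.66,P[...,1]-.265)<.1)
print(m.sum(), cv2.minAreaRect((P[m][:,:2]*1000).astype(np.float32)))
```

```text
5.3167 [0.5671 0.1695 0.2852] [[ 0.6006  0.7072  0.3731]
 [ 0.5982 -0.707   0.3772]
 [ 0.5305 -0.0033 -0.8477]] [-5.5345 13.7542 83.8135 27.3259 63.6581 31.2952] 0.030748155056050143
[287.1, 176.0] 0.86
[280.0, 287.9] 0.77
4393 ((664.8834228515625, 261.0498046875), (120.0550765991211, 90.09290313720703), 42.493690490722656)
```

View pics/w3.png

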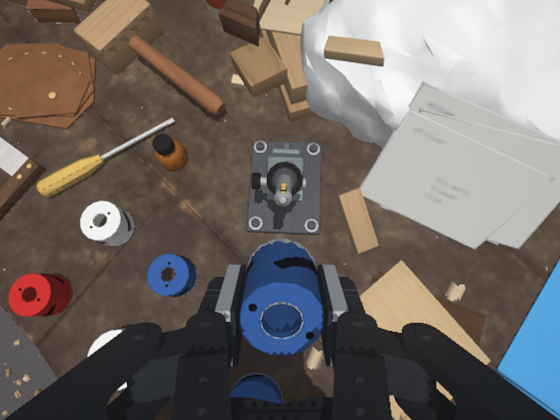

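The wrist view shows the hook between the fingers' reach: tip and brass catch at about (284,188), held saw at (281,310). The plate fit is 120x90 mm at a yaw of 42.5°. Now I'll fit the peg axis.

```bash
cat >> h.py <<'E'
from scipy.optimize import least_squares
def frame(yaw=42.5):
    c,s=np.cos(np.radians(yaw)),np.sin(np.radians(yaw)); S,C=np.sin(np.radians(32)),np.cos(np.radians(32))
    z=np.array([-S*c,-S*s,C]); x=np.array([C*c,C*s,S]); return np.stack([x,np.cross(z,x),z],1)
H=frame(); A0=np.array([.617,.221,.184])  # approx tip
E
cat > peg.py <<'E'
from h import *
def fit(P,ok,lo=-.045,hi=-.012,verbose=True):
    q=(P[ok]-A0)@H; m=(np.hypot(q[:,0],q[:,1])<.013)&(q[:,2]>lo)&(q[:,2]<hi); q=q[m]
    f=lambda t: np.hypot(q[:,0]-t[0],q[:,1]-t[1])-.0065
    r=least_squares(f,[0,0],loss="soft_l1",f_scale=.0007)
    print("n",len(q),"axis xy mm",r.x*1000,"med|res|",np.median(abs(f(r.x)))*1000); return r.x
E
python3 - <<'E'
from peg import *
np.set_printoptions(precision=2,suppress=True)
d=np.load("w3.npz"); P=d["P"]; px=d["px"].astype(int); ok=d["d"]>0
for lo,hi in((-.05,-.012),(-.05,-.03),(-.03,-.012)): 
    t=fit(P,ok,lo,hi)
q=(P[ok]-A0)@H*1000; c=px[ok]
m=(np.hypot(q[:,0]-t[0]*1000,q[:,1]-t[1]*1000)<12)&(q[:,2]>-75)
o=np.argsort(-q[m][:,2])
print(m.sum(), q[m][o[:12]])
for b in range(-75,10,4):
    k=m&(q[:,2]>=b)&(q[:,2]<b+4)
    if k.sum()>2: print(b,k.sum(),"x",q[k][:,0].min(),q[k][:,0].max(),"y",q[k][:,1].min(),q[k][:,1].max(),c[k].mean(0).astype(int))
for cam in("top","scene"):
    im=imaging.get_image(cam); fit(cloud(im),im["depth"]>0,-.05,-.012)
E
```

```text
n 139 axis xy mm [-5.79 -2.53] med|res| 0.09716802840029157
n 77 axis xy mm [-5.87 -2.54] med|res| 0.09220151967072754
n 62 axis xy mm [ 3.77 -2.73] med|res| 1.6043202663149192
6912 [[ 11.32   5.35 209.48]
 [ 11.36   6.41 209.1 ]
 [ 10.63   5.23 209.06]
 [ 10.43   6.45 208.96]
 [ 10.39   6.06 208.89]
 [ 10.43   4.87 208.87]
 [ 10.43   4.67 208.85]
 [ 10.9    4.87 208.82]
 [ 10.14   7.3  208.74]
 [ 10.54   4.89 208.73]
 [ 10.43   6.5  208.72]
 [ 10.     7.13 208.61]]
-67 205 x -1.2809448413120879 10.916415748736608 y -14.724494089186079 9.031096625160329 [48 48 48]
-63 149 x -5.27783013585461 5.275452975544645 y -13.136958722226183 7.796544873085511 [79 80 84]
-59 17 x -5.825344016257721 1.4171338270586804 y -9.656472125129971 5.7616588050538455 [103 104 106]
-55 16 x -4.330328893401833 0.8479131271723985 y -8.658023645080076 3.763682128426238 [110 112 112]
-51 15 x -3.558876871307404 0.5018897137050683 y -8.648838378941566 3.544839465479616 [110 112 112]
-47 17 x -3.8454498174709477 0.8014216618681503 y -8.660543255211676 2.6068056440815437 [112 113 114]
-43 16 x -3.7906603145988527 
[... 596 characters left out ...]
48461054077 0.5260028676882185 y -8.644335588156359 3.3314446507955484 [104 105 104]
-15 22 x -3.923387734630592 4.382237395218291 y -8.643657273447142 3.172437648969322 [130 120 100]
-11 37 x -4.136654455723888 4.232295763338557 y -8.632645578886216 3.7555488232800847 [165 143 104]
-7 85 x -6.701958001902866 1.9368568048584023 y -8.747807012629533 3.5706447148100016 [138 133 121]
-3 86 x -8.00794981178479 -0.2207054307706497 y -6.494749997683912 1.9741219869819382 [148 150 150]
1 13 x -7.581629549689842 -3.651049303337523 y -4.300270967734309 -0.4266911668112389 [158 161 161]
n 38 axis xy mm [-3.52 -1.56] med|res| 0.2854757087999791
n 105 axis xy mm [-7.16 -1.04] med|res| 0.7677344293462599
```

```bash
cat >> peg.py <<'E'
def sawfit(P,px,ok,R,p,rad,reg=.05,zmin=-.0264,zmax=.02):
    "axis of held saw in tool frame"
    px=px.astype(int); q=(P-p)@R
    m=ok&(px[...,2]>px[...,0]+25)&(np.hypot(q[...,0],q[...,1])<rad+.006)&(q[...,2]>-.032)&(q[...,2]<.02)
    q=q[m]; top=np.percentile(q[:,2],3); face=q[q[:,2]<top+.0025]
    side=q[q[:,2]>top+.004]
    g=lambda t: np.hypot(side[:,0]-t[0],side[:,1]-t[1])-rad
    r=least_squares(g,[0,0],loss="soft_l1",f_scale=.0007)
    n=np.linalg.svd(face-face.mean(0))[2][2]
    print("saw n",len(side),"axis mm",r.x*1000,"res",np.median(abs(g(r.x)))*1000,"face z",np.median(face[:,2])*1000,"mec",cv2.minEnclosingCircle((face[:,:2]*1000).astype(np.float32)),"normal",n)
    return r.x
E
python3 - <<'E'
from peg import *
np.set_printoptions(precision=2,suppress=True)
d=np.load("w3.npz"); R,p=d["R"],d["p"]
sawfit(d["P"],d["px"],d["d"]>0,R,p,.016)
axis=A0+H@np.array([-.0058,-.0025,0]); 
Rt=np.stack([H[:,0],-H[:,1],-H[:,2]],1); print("target R",Rt,"tip",axis+H[:,2]*.003)
tgt=axis+H[:,2]*(.003+.0156+.025)  # rim 25 mm above tip
go(tgt,Rt)
E
```

```text
saw n 3150 axis mm [-0.77  0.47] res 0.5379195117640049 face z -25.502868922541293 mec ((-0.6342455148696899, 0.06680785119533539), 16.17592430114746) normal [ 0.  0. -1.]
target R [[ 0.63  0.68  0.39]
 [ 0.57 -0.74  0.36]
 [ 0.53 -0.   -0.85]] tip [0.61 0.21 0.18]
t 5.57 shift_cm now-axes [-0.24 -0.09  8.04]
rotvec [-1.37  0.06  2.3 ] shift in final axes [-0.26 -0.27  8.04]
```

>>> jog_arm(plan="-1.37 0.06 2.3 0 0 0 255;0 0 0 -0.19 -0.29 2 255;0 0 0 0 0 2 255;0 0 0 0 0 2 255;0 0 0 0 0 2 255;0 0 0 0 0 0 255;0 0 0 0 0 0 255")

```text
time_s: 6.15
position: [0.5977, 0.201, 0.2176]
tool_rot: [[0.626, 0.676, 0.389], [0.573, -0.737, 0.359], [0.529, -0.002, -0.848]]
ft_force: [0.8, -0.2, 0.1]
grip_width: 0.0304
gripper_force: 59.9
```

```bash
cat > chk.py <<'E'
from peg import *
import sys
np.set_printoptions(precision=2,suppress=True)
rad=float(sys.argv[1]); lo=float(sys.argv[2]) if len(sys.argv)>2 else -.045
R,p,s=pose(); im=imaging.get_image("wrist"); save(im,"last.png"); P=cloud(im); ok=im["depth"]>0
Rt=np.stack([H[:,0],-H[:,1],-H[:,2]],1)
h=(p-A0)@H; print("t",s["time_s"],"tcp in hook mm",h*1000,"rotvec to tgt",Ro.from_matrix(R.T@Rt).as_rotvec(degrees=True),"F hook axes",s["ft_force"]@H,"width",s["grip_width"]*1000)
t=fit(P,ok,lo,-.016); o=sawfit(P,im["pixels"],ok,R,p,rad)
sw=h+H.T@R@np.r_[o,0]
print("saw minus peg, hook xy mm",(sw[:2]-t)*1000,"by mec/tool: tcp minus peg",(h[:2]-t)*1000)
E
python3 chk.py .016
```

```text
t 6.15 tcp in hook mm [-5.66 -1.72 43.2 ] rotvec to tgt [-0.11  0.03 -0.02] F hook axes [ 0.48 -0.71 -0.18] width 30.358361842992657
n 272 axis xy mm [-5.73 -2.35] med|res| 0.109669281845505
saw n 3128 axis mm [-0.79  0.37] res 0.5402282806521502 face z -25.49646037556079 mec ((-0.6064246892929077, -0.32508453726768494), 16.334142684936523) normal [ 0.  0. -1.]
saw minus peg, hook xy mm [-0.72  0.26] by mec/tool: tcp minus peg [0.07 0.63]
```

View pics/last.png

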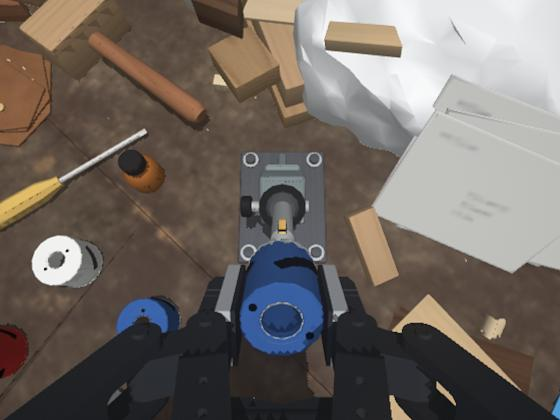

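>>> jog_arm(plan="0 0 0 0.06 0.045 2 255;0 0 0 0 0 2 255;0 0 0 0 0 1.5 255;0 0 0 0 0 0.4 255;0 0 0 0 0 0.2 255;0 0 0 0 0 0.2 255;0 0 0 0 0 0 255")

```text
time_s: 6.78
position: [0.6231, 0.2227, 0.1661]
tool_rot: [[0.625, 0.675, 0.392], [0.572, -0.738, 0.359], [0.532, 0.0, -0.847]]
ft_force: [0.2, 0.7, -1.6]
grip_width: 0.0306
gripper_force: 59.9
```

>>> jog_arm(plan="0 0 0 0 0 0.2 255;0 0 0 0 0 0.2 255;0 0 0 0 0 0.2 255;0 0 0 0 0 0 255")

```text
time_s: 7.12
position: [0.6252, 0.2251, 0.1597]
tool_rot: [[0.626, 0.675, 0.391], [0.572, -0.738, 0.359], [0.531, -0.001, -0.848]]
ft_force: [0.3, 0.2, -0.9]
grip_width: 0.0306
gripper_force: 59.9
```

```bash
python3 chk.py .016 -.07; python3 -c "
import cv2;i=cv2.imread('pics/last.png');cv2.imwrite('pics/c6.png',cv2.resize(i[220:360,200:360],None,fx=4,fy=4,interpolation=2))"
```

```text
t 7.1167 tcp in hook mm [ -5.39  -2.53 -25.27] rotvec to tgt [-0.03 -0.05 -0.08] F hook axes [-0.12 -0.08 -0.93] width 30.554163466234865
n 2201 axis xy mm [ 3.28 -0.04] med|res| 1.7927391124663408
saw n 2647 axis mm [-1.08  0.26] res 0.26147372663789387 face z -25.488482219116193 mec ((-0.47727447748184204, 0.27409616112709045), 16.10218048095703) normal [ 0.  0. -1.]
saw minus peg, hook xy mm [-9.75 -2.75] by mec/tool: tcp minus peg [-8.68 -2.49]
```

View pics/c6.png

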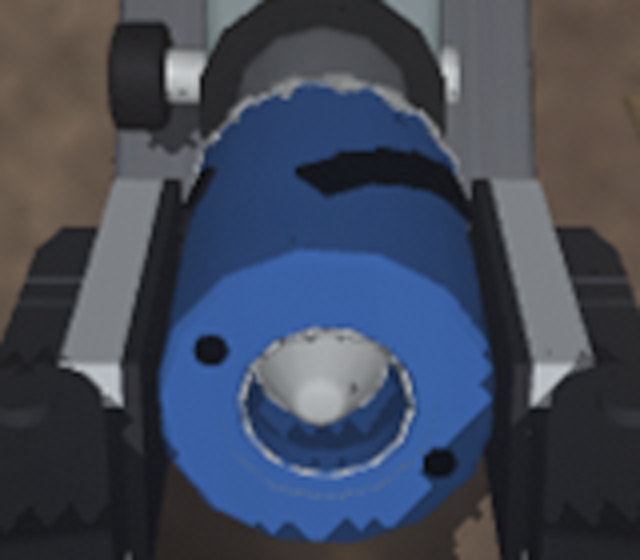

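The crop shows the peg's cone already in the bore at (320,400), slightly left of the bore centre at (329,400). I'll trim and push on over the catch.

>>> jog_arm(plan="0 0 0 0.03 -0.05 0 255;0 0 0 0 0 0.15 255;0 0 0 0 0 0.15 255;0 0 0 0 0 0.15 255;0 0 0 0 0 0.15 255;0 0 0 0 0 0 255")

```text
time_s: 7.67
position: [0.6279, 0.228, 0.1554]
tool_rot: [[0.625, 0.675, 0.392], [0.571, -0.738, 0.359], [0.532, -0.0, -0.847]]
ft_force: [1.8, 1.0, 1.0]
grip_width: 0.0307
gripper_force: 60.1
```

>>> jog_arm(plan="0 0 0 0 0 0.15 255;0 0 0 0 0 0.15 255;0 0 0 0 0 0.15 255;0 0 0 0 0 0.15 255;0 0 0 0 0 0 255")

```text
time_s: 8.08
position: [0.6302, 0.2301, 0.1501]
tool_rot: [[0.625, 0.675, 0.392], [0.571, -0.738, 0.359], [0.532, -0.001, -0.847]]
ft_force: [4.5, 2.5, 2.3]
grip_width: 0.031
gripper_force: 60.0
```

```bash
cat > f.py <<'E'
from h import *
np.set_printoptions(precision=2,suppress=True)
R,p,s=pose(); print(s["time_s"],"hook pos",(p-A0)@H*1000,"F",s["ft_force"]@H,"w",s["grip_width"]*1000)
E
python3 f.py
```

```text
8.0833 hook pos [ -4.45  -2.2  -37.2 ] F [ 5.48 -1.17 -0.65] w 31.038551324650765
```

>>> jog_arm(plan="0 0 0 0 0 0.15 255;0 0 0 0 0 0.15 255;0 0 0 0 0 0.15 255;0 0 0 0 0 0 255")

```text
time_s: 8.42
position: [0.6309, 0.2315, 0.1449]
tool_rot: [[0.627, 0.675, 0.389], [0.572, -0.738, 0.359], [0.529, -0.002, -0.849]]
ft_force: [-0.1, 0.3, -1.4]
grip_width: 0.0306
gripper_force: 60.0
```

```bash
python3 f.py
```

```text
8.4167 hook pos [ -6.03  -1.67 -42.36] F [-0.6   0.34 -1.22] w 30.600104678085216
```

>>> jog_arm(plan="0 0 0 0 0 0.15 255;0 0 0 0 0 0.15 255;0 0 0 0 0 0.1 255;0 0 0 0 0 0 255")

```text
time_s: 8.75
position: [0.6329, 0.233, 0.1422]
tool_rot: [[0.626, 0.675, 0.39], [0.572, -0.738, 0.359], [0.53, -0.002, -0.848]]
ft_force: [-1.0, 0.3, -0.6]
grip_width: 0.0307
gripper_force: 60.0
```

```bash
python3 f.py
```

```text
8.75 hook pos [ -5.29  -1.89 -45.93] F [-0.77  0.89 -0.24] w 30.664310817517606
```

>>> jog_arm(plan="0 0 0 0 0 0.1 255;0 0 0 0 0 0.1 255;0 0 0 0 0 0 255")

```text
time_s: 9.0
position: [0.6338, 0.2337, 0.1408]
tool_rot: [[0.626, 0.675, 0.391], [0.572, -0.738, 0.359], [0.531, -0.001, -0.848]]
ft_force: [0.3, 0.3, -1.2]
grip_width: 0.0307
gripper_force: 60.0
```

```bash
python3 f.py
```

```text
9.0 hook pos [ -5.06  -1.98 -47.77] F [-0.29  0.04 -1.27] w 30.726026683772833
```

>>> jog_arm(plan="0 0 0 0 0 0.1 255;0 0 0 0 0 0.1 255;0 0 0 0 0 0 255")

```text
time_s: 9.25
position: [0.6347, 0.2344, 0.1395]
tool_rot: [[0.626, 0.675, 0.391], [0.572, -0.738, 0.359], [0.531, -0.001, -0.847]]
ft_force: [-2.7, -2.7, 2.2]
grip_width: 0.0308
gripper_force: 60.6
```

```bash
python3 f.py
```

```text
9.25 hook pos [ -4.86  -2.07 -49.39] F [-2.06 -0.22  3.93] w 30.782222186374636
```

Contact was felt: about 5 N on the sprung washer. Now release and retreat.

>>> jog_arm(plan="0 0 0 0 0 0 100;0 0 0 0 0 0 60;0 0 0 0 0 0 60;0 0 0 0 0 0 60;0 0 0 0 0 -1 60;0 0 0 0 0 -3 60;0 0 0 0 0 -4 60;0 0 0 0 0 -4 60;0 0 0 0 0 -2 60;0 0 0 0 0 0 60")

```text
time_s: 10.08
position: [0.5799, 0.183, 0.2635]
tool_rot: [[0.622, 0.674, 0.399], [0.571, -0.739, 0.358], [0.536, 0.005, -0.844]]
ft_force: [0.6, 0.3, 0.0]
grip_width: 0.0653
gripper_force: 0.0
```

```bash
python3 f.py
cat > hang.py <<'E'
from peg import *
import sys
np.set_printoptions(precision=2,suppress=True)
rad=float(sys.argv[1])
im=imaging.get_image("wrist"); save(im,sys.argv[2]); P=cloud(im); ok=im["depth"]>0; px=im["pixels"].astype(int)
q=(P-A0)@H
t=fit(P,ok,-.021,-.014)
m=ok&(px[...,2]>px[...,0]+25)&(np.hypot(q[...,0]+.0057,q[...,1]+.0023)<rad+.01)&(q[...,2]>-.08)
b=q[m]; top=np.percentile(b[:,2],97); f=b[b[:,2]>top-.0025]
c,r=cv2.minEnclosingCircle((f[:,:2]*1000).astype(np.float32)); A=np.c_[f[:,:2],np.ones(len(f))]
print("back z",np.median(f[:,2])*1000,"centre",c,r,"tilt deg",np.degrees(np.linalg.lstsq(A,f[:,2],rcond=None)[0][:2]),"zmin",np.percentile(b[:,2],1)*1000)
br=ok&(px[...,0]>px[...,2]+40)&(np.hypot(q[...,0]+.0057,q[...,1]+.0023)<.013)&(abs(q[...,2]+.008)<.015)
print("brass n",br.sum(),"x max",q[br][:,0].max()*1000 if br.any() else None, "z",q[br][:,2].min()*1000,q[br][:,2].max()*1000)
for qn in ("saw_medium_mid","saw_large_mid"):
    pass
i=im["pixels"][:,:,::-1]
E
python3 hang.py .016 h1.png
```

```text
10.0833 hook pos [-2.85 -2.95 95.51] F [ 0.58 -0.16 -0.31] w 65.34950603062569
n 31 axis xy mm [ 4.18 -2.1 ] med|res| 1.2307403150804679
back z -23.215085910389934 centre (-6.864223003387451, -2.291295051574707) 15.862738609313965 tilt deg [-0.89 -0.73] zmin -60.77879930051852
brass n 61 x max 4.510949134996201 z -22.694425974537552 -2.2565248848681665
```

View pics/h1.png

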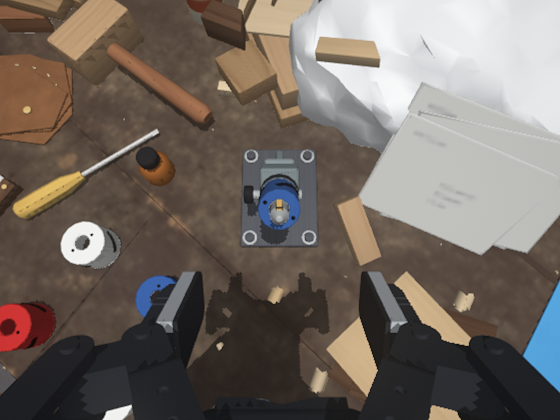

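The small saw hangs at (280,205) with the catch visible at its tip. Next is the medium saw.

>>> jog_arm(plan="0 -6.4 0 0 -2.5 0 0;0 -6.4 0 0 -2.5 0 0;0 -6.4 0 0 -2.5 0 0;0 -6.4 0 0 -2.5 0 0;0 -6.4 0 0 -2.5 0 0;0 0 0 0 0 4 0;0 0 0 0 0 4 0;0 0 0 0 0 3 0;0 0 0 0 0 3 0;0 0 0 0 0 0 0")

```text
time_s: 10.97
position: [0.4923, 0.276, 0.1114]
tool_rot: [[0.737, 0.675, -0.012], [0.675, -0.737, -0.002], [-0.011, -0.007, -1.0]]
ft_force: [-0.8, -0.7, -0.4]
grip_width: 0.0853
gripper_force: 0.0
```

```bash
cat > near.py <<'E'
from h import *
import sys
np.set_printoptions(precision=4,suppress=True)
x,y,r,zt=map(float,sys.argv[1:5])
R,p,s=pose(); print(p,R[:,2])
im=imaging.get_image("wrist"); save(im,"last.png"); P=cloud(im); px=im["pixels"].astype(int)
m=(px[:,:,2]>px[:,:,0]+35)&(im["depth"]>0)&(np.hypot(P[...,0]-x,P[...,1]-y)<r+.01)&(P[...,2]>.036)
q=P[m]; print(m.sum(), cv2.minEnclosingCircle(q[:,:2].astype(np.float32)),(np.percentile(q,1,0)+np.percentile(q,99,0))/2)
c=cv2.minEnclosingCircle(q[:,:2].astype(np.float32))[0]
yw=np.arctan2(R[1,0],R[0,0]); Rt=np.array([[np.cos(yw),np.sin(yw),0],[np.sin(yw),-np.cos(yw),0],[0,0,-1.]])
go(np.array([c[0],c[1],zt]),Rt)
E
python3 near.py .4945 .2744 .023 .0156
```

```text
[0.4923 0.276  0.1114] [-0.0122 -0.0023 -0.9999]
3653 ((0.49895891547203064, 0.27229949831962585), 0.027003388851881027) [0.4954 0.2737 0.0402]
t 11.02 shift_cm now-axes [0.15 0.69 9.93]
rotvec [-0.25  0.34 -0.01] shift in final axes [0.09 0.64 9.93]
```

>>> jog_arm(plan="-0.25 0.34 0 0.07 0.38 0 0;0 0 0 0 0 3.5 0;0 0 0 0 0 3.5 0;0 0 0 0 0 2.6 0;0 0 0 0 0 0 0;0 0 0 0 0 0 255;0 0 0 0 0 0 255;0 0 0 0 0 0 255;0 0 0 0 0 0 255;0 0 0 0 0 0 255")

```text
time_s: 11.85
position: [0.5006, 0.275, 0.0248]
tool_rot: [[0.738, 0.675, 0.012], [0.675, -0.738, 0.004], [0.011, 0.005, -1.0]]
ft_force: [-2.4, -1.0, 10.3]
grip_width: 0.0441
gripper_force: 60.8
```

>>> jog_arm(plan="0 0 0 0 0 0 255;0 0 0 0 0 0 255")

```text
time_s: 12.02
position: [0.5005, 0.275, 0.0248]
tool_rot: [[0.738, 0.675, 0.012], [0.675, -0.738, 0.004], [0.011, 0.005, -1.0]]
ft_force: [-1.2, -0.0, 8.9]
grip_width: 0.0441
gripper_force: 60.8
```

The grip sits about 9 mm too high because the arm was still settling when I measured. I'll regrip lower.

>>> jog_arm(plan="0 0 0 0 0 0 0;0 0 0 0 0 0 0;0 0 0 0 0 0 0;0.3 -0.65 0 0 0 0 0;0 0 0 0 0 0 0;0 0 0 0 0 0 0")

```text
time_s: 12.52
position: [0.4995, 0.2745, 0.0221]
tool_rot: [[0.738, 0.675, -0.005], [0.675, -0.738, -0.002], [-0.004, -0.002, -1.0]]
ft_force: [0.4, 0.8, 1.1]
grip_width: 0.0856
gripper_force: 0.0
```

```bash
python3 near.py .4945 .2744 .023 .0150; python3 -c "
import cv2;i=cv2.imread('pics/last.png');cv2.imwrite('pics/c8.png',i)"
```

```text
[0.4995 0.2745 0.0221] [-0.0045 -0.0016 -1.    ]
8723 ((0.4966129660606384, 0.2712636888027191), 0.023259125649929047) [0.4973 0.272  0.0397]
t 12.57 shift_cm now-axes [-0.42  0.05  0.7 ]
rotvec [-0.11  0.26 -0.  ] shift in final axes [-0.42  0.05  0.7 ]
```

View pics/c8.png

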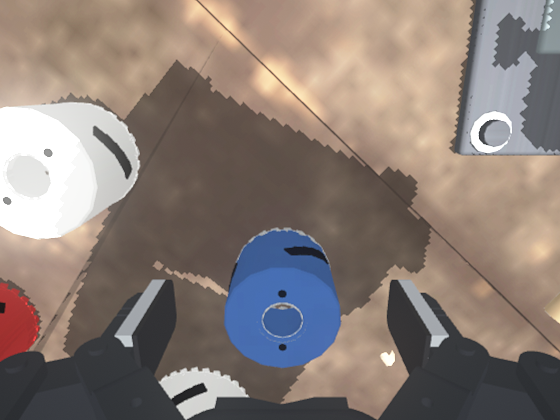

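The saw stands upright between the fingers at (282,318). Shift -4 mm in x, 6.5 mm down, then close.

>>> jog_arm(plan="0 0 0 -0.4 0 0.3 0;0 0 0 0 0 0.35 0;0 0 0 0 0 0 0;0 0 0 0 0 0 255;0 0 0 0 0 0 255;0 0 0 0 0 0 255;0 0 0 0 0 0 255;0 0 0 0 0 0 255;0 0 0 0 0 0 255;0 0 0 0 0 0 255")

```text
time_s: 13.4
position: [0.4966, 0.2719, 0.016]
tool_rot: [[0.738, 0.675, -0.004], [0.675, -0.738, -0.001], [-0.004, -0.002, -1.0]]
ft_force: [-0.2, -0.4, 4.9]
grip_width: 0.0449
gripper_force: 61.7
```

>>> jog_arm(plan="0 0 0 0 0 -3.8 255;0 0 0 0 0 -3.8 255;0 0 0 0.25 0 -3.8 255;0 0 0 0.25 0 -3.8 255;0 0 0 0.25 0 -3.8 255;0 0 0 0.25 0 -3.8 255;0 6.4 0 0 3.03 0 255;0 6.4 0 0 3.03 0 255;0 6.4 0 0 3.03 0 255;0 6.4 0 0 3.03 0 255")

```text
time_s: 14.23
position: [0.5871, 0.1884, 0.2438]
tool_rot: [[0.665, 0.675, 0.32], [0.608, -0.738, 0.292], [0.433, 0.0, -0.901]]
ft_force: [1.7, 1.6, -1.6]
grip_width: 0.0447
gripper_force: 62.4
```

>>> jog_arm(plan="0 6.6 0 0 0 0 255;0 0 0 0 0 0 255;0 0 0 0 0 0 255;0 0 0 0 0 0 255")

```text
time_s: 14.57
position: [0.5867, 0.1899, 0.2436]
tool_rot: [[0.627, 0.676, 0.388], [0.573, -0.737, 0.357], [0.528, -0.002, -0.85]]
ft_force: [-0.3, -0.1, -1.8]
grip_width: 0.045
gripper_force: 62.4
```

```bash
sed -i 's/fit(P,ok,lo,-.016)/fit(P,ok,lo,float(sys.argv[3]) if len(sys.argv)>3 else -.016)/' chk.py; python3 chk.py .023 -.022 -.013
```

```text
t 14.5667 tcp in hook mm [-5.18 -2.44 73.57] rotvec to tgt [-0.07  0.16 -0.05] F hook axes [-1.22  0.1  -1.39] width 44.9674485127398
n 61 axis xy mm [ 3.33 -1.03] med|res| 1.7663569465743383
saw n 3830 axis mm [-1.05  0.32] res 0.3367790752755329 face z -25.152798704346495 mec ((-0.6437063217163086, -0.08272963762283325), 23.21483039855957) normal [-0. -0. -1.]
saw minus peg, hook xy mm [-9.56 -1.73] by mec/tool: tcp minus peg [-8.51 -1.41]
```

>>> jog_arm(plan="0 0 0 0.01 -0.03 2.5 255;0 0 0 0 0 2.5 255;0 0 0 0 0 2 255;0 0 0 0 0 1.5 255;0 0 0 0 0 0.3 255;0 0 0 0 0 0.2 255;0 0 0 0 0 0 255;0 0 0 0 0 0 255")

```text
time_s: 15.28
position: [0.6217, 0.2222, 0.1682]
tool_rot: [[0.626, 0.675, 0.391], [0.572, -0.737, 0.358], [0.53, -0.001, -0.848]]
ft_force: [-0.2, -0.3, -1.3]
grip_width: 0.0445
gripper_force: 62.3
```

```bash
python3 f.py
```

```text
15.2833 hook pos [ -4.78  -2.25 -15.65] F [-0.96 -0.14 -0.91] w 44.54303278470199
```

>>> jog_arm(plan="0 0 0 0 0 0.2 255;0 0 0 0 0 0.2 255;0 0 0 0 0 0.2 255;0 0 0 0 0 0.2 255;0 0 0 0 0 0.2 255;0 0 0 0 0 0 255")

```text
time_s: 15.78
position: [0.6254, 0.2256, 0.1582]
tool_rot: [[0.627, 0.675, 0.389], [0.572, -0.738, 0.358], [0.529, -0.002, -0.849]]
ft_force: [-0.7, -0.0, -1.0]
grip_width: 0.0448
gripper_force: 62.4
```

```bash
python3 f.py
```

```text
15.7833 hook pos [ -5.79  -2.27 -26.84] F [-1.02  0.47 -0.6 ] w 44.821937720009494
```

Entered cleanly; now over the catch.

>>> jog_arm(plan="0 0 0 0.04 0 0.15 255;0 0 0 0 0 0.15 255;0 0 0 0 0 0.15 255;0 0 0 0 0 0.15 255;0 0 0 0 0 0 255")

```text
time_s: 16.2
position: [0.6287, 0.2282, 0.1545]
tool_rot: [[0.626, 0.675, 0.392], [0.571, -0.738, 0.359], [0.531, -0.001, -0.847]]
ft_force: [1.1, 2.0, 2.6]
grip_width: 0.0448
gripper_force: 62.7
```

```bash
python3 f.py
```

```text
16.2 hook pos [ -4.17  -2.61 -32.17] F [3.18 0.71 1.02] w 44.78237086452222
```

>>> jog_arm(plan="0 0 0 0 0 0.15 255;0 0 0 0 0 0.15 255;0 0 0 0 0 0.1 255;0 0 0 0 0 0 255")

```text
time_s: 16.53
position: [0.63, 0.2296, 0.1505]
tool_rot: [[0.626, 0.675, 0.39], [0.572, -0.738, 0.359], [0.53, -0.001, -0.848]]
ft_force: [3.8, 2.5, 2.4]
grip_width: 0.0445
gripper_force: 62.5
```

```bash
python3 f.py
```

```text
16.5333 hook pos [ -4.73  -2.42 -36.54] F [ 5.12 -0.74 -0.33] w 44.456493953893315
```

>>> jog_arm(plan="0 0 0 0 0 0.15 255;0 0 0 0 0 0.15 255;0 0 0 0 0 0.1 255;0 0 0 0 0 0 255")

```text
time_s: 16.87
position: [0.6306, 0.2308, 0.1459]
tool_rot: [[0.628, 0.675, 0.388], [0.572, -0.738, 0.358], [0.528, -0.003, -0.849]]
ft_force: [2.0, 2.4, -1.7]
grip_width: 0.045
gripper_force: 62.4
```

```bash
python3 f.py
```

```text
16.8667 hook pos [ -6.04  -1.96 -41.12] F [ 1.68  0.43 -3.08] w 45.00758028102438
```

>>> jog_arm(plan="0 0 0 0 0 0.1 255;0 0 0 0 0 0.1 255;0 0 0 0 0 0 255")

```text
time_s: 17.12
position: [0.6315, 0.2315, 0.1445]
tool_rot: [[0.627, 0.675, 0.388], [0.572, -0.738, 0.358], [0.528, -0.003, -0.849]]
ft_force: [0.6, 0.6, -0.5]
grip_width: 0.0446
gripper_force: 62.4
```

```bash
python3 f.py
```

```text
17.1167 hook pos [ -5.87  -2.08 -42.91] F [ 0.38  0.04 -0.89] w 44.5536427711415
```

>>> jog_arm(plan="0 0 0 0.03 0 0.1 255;0 0 0 0 0 0.1 255;0 0 0 0 0 0 255")

```text
time_s: 17.37
position: [0.6326, 0.2323, 0.1433]
tool_rot: [[0.627, 0.675, 0.389], [0.572, -0.738, 0.358], [0.529, -0.002, -0.849]]
ft_force: [-1.1, -1.0, 0.0]
grip_width: 0.0447
gripper_force: 62.7
```

```bash
python3 f.py
```

```text
17.3667 hook pos [ -5.32  -2.18 -44.66] F [-1.26  0.05  0.79] w 44.71888469886212
```

>>> jog_arm(plan="0 0 0 0 0 0.07 255;0 0 0 0 0 0 255")

```text
time_s: 17.53
position: [0.6328, 0.2325, 0.143]
tool_rot: [[0.627, 0.675, 0.389], [0.572, -0.738, 0.358], [0.529, -0.002, -0.849]]
ft_force: [-3.8, -2.1, 2.4]
grip_width: 0.0445
gripper_force: 63.0
```

```bash
python3 f.py
```

```text
17.5333 hook pos [ -5.23  -2.21 -45.04] F [-2.35  1.01  4.31] w 44.52827782539116
```

Home: about 5 N at the expected depth. Release and retreat.

>>> jog_arm(plan="0 0 0 0 0 0 60;0 0 0 0 0 0 0;0 0 0 0 0 0 0;0 0 0 0 0 0 0;0 0 0 0 0 -1 0;0 0 0 0 0 -3 0;0 0 0 0 0 -4 0;0 0 0 0 0 -4 0;0 0 0 0 0 0 0;0 0 0 0 0 0 0")

```text
time_s: 18.37
position: [0.5864, 0.189, 0.2478]
tool_rot: [[0.625, 0.674, 0.394], [0.571, -0.739, 0.358], [0.532, 0.002, -0.847]]
ft_force: [-0.2, -0.6, -0.0]
grip_width: 0.0856
gripper_force: 0.0
```

```bash
python3 f.py;  python3 hang.py .023 h2.png
python3 - <<'E'
from h import *
np.set_printoptions(precision=3,suppress=True)
c,s=np.cos(np.radians(42.5)),np.sin(np.radians(42.5)); Rv=np.array([[c,s,0],[s,-c,0],[0,0,-1.]])
go(np.array([.466,.111,.10]),Rv)
E
```

```text
18.3667 hook pos [-3.68 -2.91 77.59] F [-0.47 -0.27  0.29] w 85.58196953670692
n 770 axis xy mm [2.24 0.24] med|res| 2.987227260948531
back z -19.309778784465678 centre (-6.929568290710449, -2.7473011016845703) 22.987154006958008 tilt deg [-0.23 -0.15] zmin -56.33732500042006
brass n 79 x max 4.796264483398243 z -19.51243717684506 -2.861825980191147
t 18.42 shift_cm now-axes [-19.73  -2.31   4.87]
rotvec [ -0.01 -32.02  -0.1 ] shift in final axes [-14.15  -2.34  14.59]
```

View pics/h2.png

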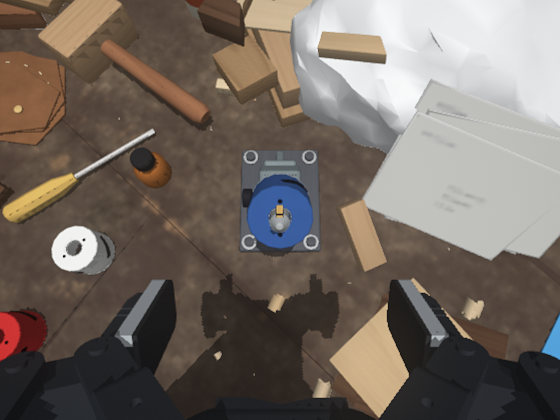

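Picture: the medium saw is nested at (280,212), its back 3.9 mm above where the small one's was, and the catch shows above it. On to the large saw.

>>> jog_arm(plan="0 -6.4 0 0 -0.47 0 0;0 -6.4 0 0 -0.47 0 0;0 -6.4 0 0 -0.47 0 0;0 -6.4 0 0 -0.47 0 0;0 -6.4 0 0 -0.47 0 0;0 0 0 -3.5 0 1.5 0;0 0 0 -3.5 0 1.5 0;0 0 0 -3.5 0 1.5 0;0 0 0 -3.6 0 1.5 0;0 0 0 0 0 3.5 0")

```text
time_s: 19.25
position: [0.4637, 0.11, 0.151]
tool_rot: [[0.738, 0.674, -0.0], [0.674, -0.738, -0.0], [-0.0, -0.0, -1.0]]
ft_force: [1.9, 1.3, 0.2]
grip_width: 0.0855
gripper_force: 0.0
```

>>> jog_arm(plan="0 0 0 0 0 3.5 0;0 0 0 0 0 0 0;0 0 0 0 0 0 0;0 0 0 0 0 0 0;0 0 0 0 0 0 0")

```text
time_s: 19.67
position: [0.4673, 0.1122, 0.1165]
tool_rot: [[0.738, 0.675, 0.001], [0.675, -0.738, 0.001], [0.001, -0.0, -1.0]]
ft_force: [0.1, -0.1, 0.2]
grip_width: 0.0854
gripper_force: 0.0
```

```bash
python3 near.py .466 .111 .030 .0155
```

```text
[0.4673 0.1122 0.1165] [ 0.0007  0.0008 -1.    ]
6095 ((0.46526697278022766, 0.10940103977918625), 0.03011998161673546) [0.4659 0.1099 0.0404]
t 19.72 shift_cm now-axes [-0.34  0.08 10.1 ]
rotvec [ 0.   -0.07  0.  ] shift in final axes [-0.33  0.08 10.1 ]
```

>>> jog_arm(plan="0 0 0 -0.3 0.08 0 0;0 0 0 0 0 3.5 0;0 0 0 0 0 3.5 0;0 0 0 0 0 2.5 0;0 0 0 0 0 0.6 0;0 0 0 0 0 0 0;0 0 0 0 0 0 0;0 0 0 0 0 0 0")

```text
time_s: 20.38
position: [0.4654, 0.1094, 0.0157]
tool_rot: [[0.738, 0.675, 0.001], [0.675, -0.738, 0.001], [0.001, 0.0, -1.0]]
ft_force: [1.0, -0.5, 0.4]
grip_width: 0.0855
gripper_force: 0.0
```

```bash
python3 near.py .466 .111 .030 .0155
```

```text
[0.4654 0.1094 0.0157] [ 0.0012  0.0008 -1.    ]
17058 ((0.46541884541511536, 0.10973940789699554), 0.030172282829880714) [0.4663 0.1103 0.04  ]
t 20.43 shift_cm now-axes [ 0.03 -0.01  0.01]
rotvec [ 0.02 -0.08 -0.  ] shift in final axes [ 0.03 -0.01  0.01]
```

>>> jog_arm(plan="0 0 0 0 0 0 255;0 0 0 0 0 0 255;0 0 0 0 0 0 255;0 0 0 0 0 0 255;0 0 0 0 0 0 255;0 0 0 0 0 0 255;0 0 0 0 0 -1 255;0 0 0 0 0 -3.6 255;0 0 0 0 0 -3.6 255;0 0 0 0 0 -3.6 255")

```text
time_s: 21.27
position: [0.4639, 0.1093, 0.1336]
tool_rot: [[0.738, 0.675, -0.003], [0.675, -0.738, 0.001], [-0.002, -0.003, -1.0]]
ft_force: [1.4, -0.1, -1.3]
grip_width: 0.0592
gripper_force: 65.9
```

>>> jog_arm(plan="0 0 0 0 0 -3.7 255;0 0 0 0 0 -3.7 255;0 0 0 0 0 -3.7 255;0 0 0 3.5 0 0 255;0 0 0 3.5 0 0 255;0 0 0 3.6 0 0 255;0 0 0 3.6 0 0 255;0 6.4 0 0 0.75 0 255;0 6.4 0 0 0.75 0 255;0 6.4 0 0 0.75 0 255")

```text
time_s: 22.1
position: [0.5853, 0.189, 0.2423]
tool_rot: [[0.696, 0.675, 0.244], [0.637, -0.737, 0.225], [0.332, -0.002, -0.943]]
ft_force: [0.3, -0.9, -1.3]
grip_width: 0.0592
gripper_force: 65.9
```

>>> jog_arm(plan="0 6.4 0 0 0 0 255;0 6.4 0 0 0 0 255;0 0 0 0 0 0 255;0 0 0 0 0 0 255;0 0 0 0 0 0 255")

```text
time_s: 22.52
position: [0.5852, 0.1885, 0.2435]
tool_rot: [[0.627, 0.675, 0.389], [0.573, -0.738, 0.357], [0.528, -0.001, -0.849]]
ft_force: [0.6, -0.3, -1.3]
grip_width: 0.0587
gripper_force: 65.9
```

```bash
python3 chk.py .030 -.018 -.014
```

```text
t 22.5167 tcp in hook mm [-6.96 -2.46 74.46] rotvec to tgt [-0.04  0.15 -0.06] F hook axes [-0.48 -0.58 -1.2 ] width 58.669642934780455
n 26 axis xy mm [4.26 0.18] med|res| 1.762608074673731
saw n 3733 axis mm [-0.28  0.23] res 0.19671058599884592 face z -25.758190566338982 mec ((0.2912343442440033, 0.10268747061491013), 30.103347778320312) normal [ 0. -0. -1.]
saw minus peg, hook xy mm [-11.5   -2.87] by mec/tool: tcp minus peg [-11.23  -2.64]
```

>>> jog_arm(plan="0 0 0 0.1 -0.025 2.5 255;0 0 0 0 0 2.5 255;0 0 0 0 0 2 255;0 0 0 0 0 1.5 255;0 0 0 0 0 0.3 255;0 0 0 0 0 0.2 255;0 0 0 0 0 0 255;0 0 0 0 0 0 255")

```text
time_s: 23.23
position: [0.6205, 0.2215, 0.1681]
tool_rot: [[0.626, 0.675, 0.391], [0.572, -0.738, 0.358], [0.53, -0.001, -0.848]]
ft_force: [-0.1, 0.6, -1.6]
grip_width: 0.0591
gripper_force: 65.9
```

```bash
python3 f.py
```

```text
23.2333 hook pos [ -5.89  -2.   -15.02] F [-0.51  0.51 -1.51] w 59.11595837567239
```

>>> jog_arm(plan="0 0 0 0 0 0.2 255;0 0 0 0 0 0.2 255;0 0 0 0 0 0.2 255;0 0 0 0 0 0.2 255;0 0 0 0 0 0 255")

```text
time_s: 23.65
position: [0.6233, 0.2244, 0.1599]
tool_rot: [[0.627, 0.675, 0.389], [0.572, -0.738, 0.358], [0.529, -0.002, -0.849]]
ft_force: [-1.2, -0.6, -3.1]
grip_width: 0.0592
gripper_force: 65.9
```

```bash
python3 f.py
```

```text
23.65 hook pos [ -6.89  -1.78 -24.15] F [-2.79  0.39 -1.93] w 59.1833839754793
```

>>> jog_arm(plan="0 0 0 0 0 0.2 255;0 0 0 0 0 0.15 255;0 0 0 0 0 0.15 255;0 0 0 0 0 0.15 255;0 0 0 0 0 0 255")

```text
time_s: 24.07
position: [0.6265, 0.2269, 0.1552]
tool_rot: [[0.626, 0.675, 0.391], [0.572, -0.738, 0.359], [0.53, -0.001, -0.848]]
ft_force: [1.8, 1.3, 1.0]
grip_width: 0.0592
gripper_force: 66.0
```

```bash
python3 f.py
```

```text
24.0667 hook pos [ -5.93  -2.08 -30.21] F [ 2.42 -0.29 -0.3 ] w 59.17592240232835
```

>>> jog_arm(plan="0 0 0 0.02 0 0.15 255;0 0 0 0 0 0.15 255;0 0 0 0 0 0.15 255;0 0 0 0 0 0.15 255;0 0 0 0 0 0 255")

```text
time_s: 24.48
position: [0.629, 0.2291, 0.1501]
tool_rot: [[0.626, 0.675, 0.391], [0.572, -0.738, 0.358], [0.53, -0.001, -0.848]]
ft_force: [4.5, 2.8, 0.2]
grip_width: 0.0589
gripper_force: 65.8
```

```bash
python3 f.py
```

```text
24.4833 hook pos [ -5.85  -2.11 -36.37] F [ 4.57 -0.99 -2.62] w 58.90196883733164
```

>>> jog_arm(plan="0 0 0 0 0 0.1 255;0 0 0 0 0 0.1 255;0 0 0 0 0 0 255")

```text
time_s: 24.73
position: [0.6292, 0.2298, 0.1479]
tool_rot: [[0.627, 0.675, 0.389], [0.572, -0.738, 0.358], [0.529, -0.002, -0.848]]
ft_force: [4.5, 0.8, -6.4]
grip_width: 0.059
gripper_force: 66.0
```

```bash
python3 f.py
```

```text
24.7333 hook pos [ -6.45  -1.8  -38.53] F [-0.13 -2.41 -7.52] w 59.01706474295369
```

>>> jog_arm(plan="0 0 0 0 0 0.08 255;0 0 0 0 0 0.08 255;0 0 0 0 0 0 255;0 0 0 0 0 0 255")

```text
time_s: 25.07
position: [0.6295, 0.2301, 0.1462]
tool_rot: [[0.627, 0.675, 0.388], [0.572, -0.738, 0.358], [0.528, -0.003, -0.849]]
ft_force: [2.7, 1.3, -1.1]
grip_width: 0.0587
gripper_force: 66.5
```

```bash
python3 f.py
```

```text
25.0667 hook pos [ -7.03  -1.68 -40.22] F [ 1.89 -0.85 -2.42] w 58.72911236860112
```

>>> jog_arm(plan="0 0 0 0.04 0 0.1 255;0 0 0 0 0 0.08 255;0 0 0 0 0 0 255")

```text
time_s: 25.32
position: [0.6302, 0.2309, 0.145]
tool_rot: [[0.627, 0.675, 0.388], [0.572, -0.738, 0.358], [0.528, -0.002, -0.849]]
ft_force: [-4.0, -3.1, 2.3]
grip_width: 0.0594
gripper_force: 67.1
```

```bash
python3 f.py
```

```text
25.3167 hook pos [ -6.75  -1.66 -41.76] F [-3.06  0.42  4.67] w 59.35861174250104
```

>>> jog_arm(plan="0 0 0 0.02 0 0.06 255;0 0 0 0 0 0 255")

```text
time_s: 25.48
position: [0.6304, 0.2311, 0.1447]
tool_rot: [[0.627, 0.675, 0.388], [0.573, -0.738, 0.358], [0.528, -0.002, -0.849]]
ft_force: [-6.0, -5.0, 3.9]
grip_width: 0.059
gripper_force: 67.4
```

```bash
python3 f.py
```

```text
25.4833 hook pos [ -6.65  -1.64 -42.13] F [-4.57  0.39  7.45] w 59.00677935435613
```

>>> jog_arm(plan="0 0 0 0 0 0 0;0 0 0 0 0 0 0;0 0 0 0 0 0 0;0 0 0 0 0 0 0;0 0 0 0 0 -1 0;0 0 0 0 0 -3 0;0 0 0 0 0 -4 0;0 0 0 0 0 -4 0;0 0 0 0 0 0 0;0 0 0 0 0 0 0")

```text
time_s: 26.32
position: [0.5843, 0.1878, 0.2497]
tool_rot: [[0.625, 0.674, 0.394], [0.571, -0.739, 0.358], [0.532, 0.002, -0.847]]
ft_force: [0.9, -0.3, -0.2]
grip_width: 0.0854
gripper_force: 0.0
```

```bash
python3 f.py;  python3 hang.py .030 h3.png; python3 -c "
import cv2;i=cv2.imread('pics/h3.png');cv2.imwrite('pics/c10.png',cv2.resize(i[140:280,200:360],None,fx=4,fy=4,interpolation=2))"
```

```text
26.3167 hook pos [-4.67 -2.42 80.4 ] F [ 0.32 -0.85 -0.41] w 85.35745081929807
n 760 axis xy mm [2.   0.28] med|res| 3.126768430936406
back z -15.477882030981956 centre (-6.865140914916992, -2.0034146308898926) 29.92339324951172 tilt deg [-0.2  -0.11] zmin -50.886586655092515
brass n 69 x max 4.705756829557835 z -16.210062282987483 -2.475057100358323
```

View pics/c10.png

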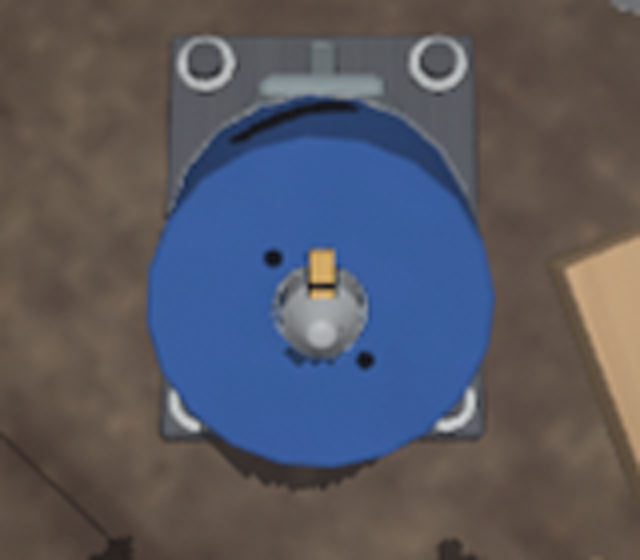

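The picture shows the large saw centred on the peg at (320,300), with the brass catch fully out above its back at (320,272). The backs measure -23.2, -19.3 and -15.5 mm along the peg, which are steps of about 4 mm. Handing in.

```bash
python3 -c "
from rig import job
print(job.close_job())"
```

```text
the job is handed in; nothing more can be done
None
```

All three blue hole saws hang nested on the hook, small inside medium inside large, each felt home on its seat, with the catch out above the set and the job handed in at 26 s; the hand-in gave no verdict.

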